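# Coasters back into the rack

### The arm

A 7-joint arm with a two-finger parallel gripper is mounted at the origin on the work surface; the furniture and walls round the work are solid. World frame = base frame: x ahead of the robot, y to its left, z up, the work surface at z = 0. Lengths are in m, angles in rad, forces in N, time in s.
With the tool pointing down it reaches from about 0.425 to 0.975 m from the base axis. Payload 16.7 kg.
Tool frame: the origin (TCP) lies midway between the tips of the shut fingers; the grasp point (between the pads) lies manip.grasp_offset behind it (manip.grasp_offset is the distance from the TCP to the grasp point, in m); z points along the fingers, y is the line along which they close (so a half turn about z gives the same grasp; the last joint's range is limited). The gripper opens to 85 mm and grips with 20 to 120 N. Pads are 22 mm wide; open, the fingers measure 114 mm over their backs; the gripper's body (76 mm by 85 mm) begins 54 mm behind the grasp point. The pads swing forward as they close: fully open they stand 13 mm farther back than shut.
Start: joints at [1.099, 0.426, 0.074, 1.606, -0.034, 1.111, -0.067], TCP at [0.214, -0.64, 0.231] pointing down, gripper open.
Joint ranges: [-2.85, 2.85], [-0.5, 2.14], [-1.23, 1.37], [0.21, 2.46], [-1.02, 4.16], [0.16, 2.05], [-2.73, 2.73]. Speed limits (rad/s): [1.89, 1.89, 2.39, 2.39, 3.01, 3.01, 3.01].

### API

Orientations are given as a 3x3 rotation matrix whose columns are the frame's x, y, z axes.
In Python, from workcell import manip gives the robot as it stands.
- The arm moves only by the shell command python3 steer.py 'ROWS' [FORCE]. ROWS is a JSON list of rows, 1 to 20 of them, each of 7 numbers: the finger opening in m, then dx, dy, dz in m, then a rotation vector rx, ry, rz in rad; each row is the pose to reach, as a shift and turn from the pose commanded when the command began, along the tool's axes at that moment; what a row does not reach only later rows make up. A row lasts 1/12 s, in which the tool goes at most 0.0417 m and 0.125 rad, less where a joint would pass 70% of its speed; a pose out of reach is approached as far as the arm can. The fingers move at their own pace and stop on an object; FORCE is the grip in N (left out, the last holds). Time passes only in rows, so rows that do not move let the fingers close. It prints the time, the measured TCP pose, the force, the opening and the grip force at its end.
- manip.get_state(): the state, without advancing time (a new reading comes with each control period).
- manip.camera(name): name is "scene" or "top" or "wrist"; returns (picture, depth): 480x640x3 uint8, blue, green, red; 480x640 float32, m along the optical axis (not along the pixel's ray), 0 where there is no reading.
- manip.camera_params(name): a dict with "fx", "fy", "cx", "cy" (pixels), "T" (4x4, takes a point from camera to world coordinates); the wrist camera has in their place "tool_from_camera" (4x4, takes a point from camera to tool coordinates, whose origin is the TCP and whose axes are the flange's). Camera axes: x right, y down, z forward; pixel columns grow to the right and rows downward; lengths in m; the calibration is good to about 2 mm. A picture is of the moment at which its call begins: read the wrist's pose just before it. camera_params takes no time and is no camera call.
- manip.close_job(): hands the job in; it is judged then, once.
The state is a dict: "time": time; "q": joint angles; "joint_velocities": joint speeds; "joint_efforts": joint torques, N m; "position": TCP position; "tcp_rot": TCP orientation; "force": force on the tool from outside, world axes, zero at the start; "wrist_torque": the same for the moment, N m; "finger_gap": finger opening in m; "grip_force": force on a finger pad.
Only numpy, scipy, OpenCV 4.12 (cv2) and the standard library are available. Lean on these libraries where they do the work, as an engineer would, in place of code of your own. Each camera call takes 0.05 s, during which the arm holds its last target. There are 200 camera calls.

### The job

Clear the two phone stands: put the blue and the yellow coaster back upright in the wire coaster rack, the blue one between the blue-tipped tines and the yellow one between the yellow-tipped tines. Each slot has a sprung wire and rubber rests set to a height of their own, so press each coaster down by feel until it is fully home on its rests, gently and without forcing it, and let go. Leave the white coaster and everything else on the desk where it is.

Things in the scene. Friction and masses are not known exactly. Their poses are not given: they have to be found in the camera images.
- coaster_blue: Blue round coaster, rigid disc of 90 mm diameter, 9 mm thick, about 0.12 kg. Origin at its centre, x along the disc's axis (through its thickness). Starts leaning on one of the phone stands, either one: top rim tilted back 32 degrees from vertical, z up the slope, centre 62 mm above the desk. All above its centre is free to grip front and back, fingers pointing down along the slope.
- coaster_yellow: Yellow round coaster, rigid disc of 90 mm diameter, 9 mm thick, about 0.12 kg. Origin at its centre, x along the disc's axis (through its thickness). Starts leaning on one of the phone stands, either one: top rim tilted back 32 degrees from vertical, z up the slope, centre 62 mm above the desk. All above its centre is free to grip front and back, fingers pointing down along the slope.
- coaster_white: White round coaster, rigid disc of 90 mm diameter, 9 mm thick, about 0.12 kg. Origin at its centre, x along the disc's axis (through its thickness). It stands in the middle slot of the rack from the start and stays there; 48 mm from it on either side are the two free slots.
- stand_1: Fixed aluminium phone stand, base 105 x 80 mm, 67 mm tall. Origin on the desk below the centre of the coaster leaning on it; its face looks to its -x, roughly to the robot, the slope rises to its +x. The coaster's lower rim lies on two rubber rests; a back plate 38 mm wide touches its back up to 2 mm above its centre.
- stand_2: Fixed aluminium phone stand, base 105 x 80 mm, 67 mm tall. Origin on the desk below the centre of the coaster leaning on it; its face looks to its -x, roughly to the robot, the slope rises to its +x. The coaster's lower rim lies on two rubber rests; a back plate 38 mm wide touches its back up to 2 mm above its centre.
- rack: Fixed dark wire rack, 168 mm long (x), 76 mm wide, tines 61 mm tall and 6 mm thick. Origin on the desk under its centre. Three slots along x, 48 mm apart: blue-tipped at -x (nearest the robot), white-tipped in the middle (taken), yellow-tipped at +x. Coasters stand with their axis along the rack's x.
- base: Fixed aluminium plate under the rack, 150 x 56 x 3 mm, origin under its centre. It carries, in each end slot, two rubber rests at y = +-28 mm for the coaster's rim; they yield 4 mm under 6 N, then the push turns hard: home. Each pair is set to its own height, which no pose tells: feel for it. Press under 30 N; over 50 N on the rests is forcing.
- slot_blue (a point): Point in the middle of the blue slot, a 13 mm gap along x between blue-tipped tines, 52 mm above the desk. x across the slot, z up. The centre of a home coaster lies from 1 mm below to 15 mm above the point, as its rests are set. A wire spring on the +x side bulges 5.5 mm into the gap: sinking the last part takes a push of 3 to 15 N. A released coaster ends up to 2 mm to -x.
- slot_yellow (a point): Point in the middle of the yellow slot, a 13 mm gap along x between yellow-tipped tines, 52 mm above the desk. x across the slot, z up. The centre of a home coaster lies from 1 mm below to 15 mm above the point, as its rests are set. A wire spring on the +x side bulges 5.5 mm into the gap: sinking the last part takes a push of 3 to 15 N. A released coaster ends up to 2 mm to -x.
- mug: Blue mug, 82 x 114 x 91 mm, origin under its centre; stands at the back right, not to be disturbed.
- glue_stick: Glue stick with a red cap, 28 mm diameter, 92 mm tall, origin under its centre; stands at the back, not to be disturbed.
- card_holder: Card holder with white cards, 30 x 96 x 57 mm, origin under its centre; stands at the back left, not to be disturbed.

How it is judged:
At the end, for the whole second after the job is handed in: The blue and yellow coasters stand in the slots of their colours, down on their rests (contact above 0.4 N): centre within 5 mm across the slot, 6 mm along it, 5 mm below to 18 mm above the slot's point, axis within about 7 degrees of the rack's length, released and at rest (x of coaster_blue in the frame of slot_blue between -0.005 and 0.005 m and y of coaster_blue in the frame of slot_blue between -0.006 and 0.006 m and z of coaster_blue in the frame of slot_blue between -0.005 and 0.018 m and contact force between each of coaster_blue, coaster_yellow and base above 0.4 N and angle between the x axis of coaster_blue and the x axis of slot_blue, either way round below 0.12 rad and linear speed of each of coaster_blue, coaster_yellow below 0.02 m/s and angular speed of each of coaster_blue, coaster_yellow below 0.2 rad/s and x of coaster_yellow in the frame of slot_yellow between -0.005 and 0.005 m and y of coaster_yellow in the frame of slot_yellow between -0.006 and 0.006 m and z of coaster_yellow in the frame of slot_yellow between -0.005 and 0.018 m and angle between the x axis of coaster_yellow and the x axis of slot_yellow, either way round below 0.12 rad); the robot touches nothing.
It fails at once if the blue coaster is forced: it presses on its rests with more than 50 N (contact force between coaster_blue and base above 50 N).
It fails at once if the yellow coaster is forced: it presses on its rests with more than 50 N (contact force between coaster_yellow and base above 50 N).
It fails at once if the white coaster is shifted more than 10 mm (distance of coaster_white from where it was at the start of the episode above 0.01 m).
It fails at once if the mug, the glue stick or the card holder is shifted more than 20 mm (distance of any of mug, glue_stick, card_holder from where it was at the start of the episode above 0.02 m).
It also fails if it takes over 61 s, if anything falls off the work surface, if the arm or the gripper's body presses on something with over 40 N, if the wrist force passes 120 N, or if a joint passes its speed limit or range.

## Working session

There is one attempt and no reset: what is moved stays moved. The work goes in short steps, Python scripts to look and compute and a shell command to move; the robot and the scene stay as the last step left them, time stands still between calls to the robot, and variables do not carry over. Pictures are saved under pics/ and viewed, at most 12 in all, crops included, and the job is handed in when it is done.

```bash
ls; mkdir -p pics
python3 - <<'E'
from workcell import manip
import cv2,numpy as np
print(manip.grasp_offset)
s=manip.get_state();print(s)
for n in("scene","top"):
    p,d=manip.camera(n);cv2.imwrite(f"pics/{n}0.png",p);np.save(f"pics/{n}0.npy",d);print(n,manip.camera_params(n))
print(manip.camera_params("wrist"))
E
```

```text
pics
steer.py
workcell.py
0.0187
{'time': 0.0, 'q': array([ 1.09848582,  0.42672664,  0.07386671,  1.60664329, -0.034096  ,
        1.11078298, -0.0671043 ]), 'joint_velocities': array([ 0.00067821,  0.00021465,  0.00083556, -0.00090928, -0.00045768,
        0.00011792,  0.00187875]), 'joint_efforts': array([ 1.15304287e-03, -9.49797034e+01,  3.76135737e+00, -4.63515401e+01,
        1.91758666e-02,  1.01046191e-02,  3.24655929e-07]), 'position': array([ 0.21395882, -0.63974823,  0.23059864]), 'tcp_rot': array([[ 9.48363313e-01,  3.17185693e-01, -5.11915916e-04],
       [ 3.17186089e-01, -9.48362566e-01,  1.19541443e-03],
       [-1.06313536e-04, -1.29605980e-03, -9.99999154e-01]]), 'force': array([0.28242847, 0.07493156, 0.29529594]), 'wrist_torque': array([ 0.00470654,  0.00973391, -0.03207477]), 'grip_force': 0.0, 'finger_gap': 0.08552453006069999}
scene {'fx': 440.45087189725615, 'fy': 440.45087189725615, 'cx': 318.9133669193983, 'cy': 230.66644277992992, 'T': array([[-0.89478698, -0.32908956,  0.30175539,  0.27854178],
       [-0.44606917,  0.62942933, -0.63627118,  0.55492296],

[... 245 characters left out ...]
0.00678631, -0.99847918,  0.05471079,  0.46185321],
       [-0.99990009, -0.00609717,  0.01275311, -0.01660242],
       [-0.01240014, -0.05479187, -0.9984208 ,  1.34031537],
       [ 0.        ,  0.        ,  0.        ,  1.        ]])}
{'fx': 363.0240495652133, 'fy': 363.0240495652133, 'cx': 313.9864637613816, 'cy': 241.48033994375666, 'tool_from_camera': array([[-2.91938044e-05, -9.58719391e-01, -2.84353877e-01,
         7.28878972e-02],
       [ 9.99999995e-01, -1.85792853e-06, -9.64030186e-05,
        -8.13903416e-04],
       [ 9.18951342e-05, -2.84353879e-01,  9.58719387e-01,
        -1.44350828e-01],
       [ 0.00000000e+00,  0.00000000e+00,  0.00000000e+00,
         1.00000000e+00]])}
```

View pics/top0.png

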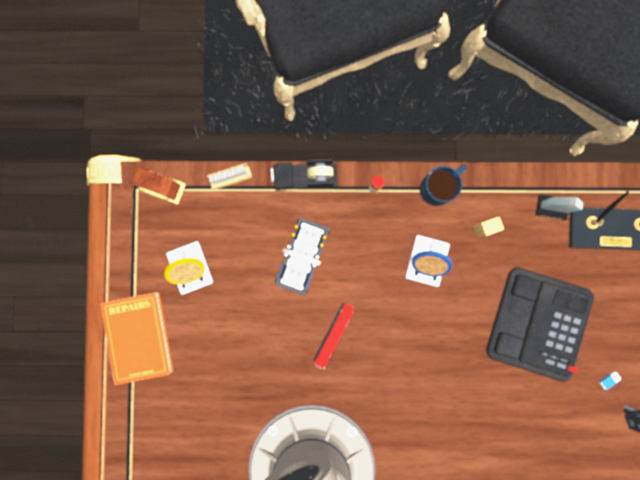

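View pics/scene0.png

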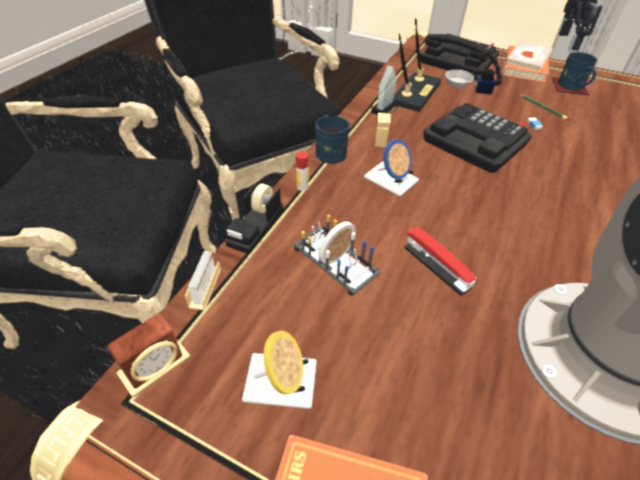

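The top view shows the yellow coaster at about (185,271), the blue at (431,264), and the rack at (302,256), yellow tips at the top and blue at the bottom. The white stands lie under the coasters. Next I'll take rough positions and a closer crop.

```bash
cat > h.py <<'E'
import numpy as np,cv2
from workcell import manip
def pix2w(P,T,u,v,z):
    r=T[:3,:3]@np.array([(u-P['cx'])/P['fx'],(v-P['cy'])/P['fy'],1]);o=T[:3,3]
    return o+r*(z-o[2])/r[2]
def cloud(P,T,d):
    v,u=np.mgrid[:480,:640]
    c=np.stack([(u-P['cx'])/P['fx']*d,(v-P['cy'])/P['fy']*d,d],-1)
    return c@T[:3,:3].T+T[:3,3]
def wristT(s):
    M=np.eye(4);M[:3,:3]=s['tcp_rot'];M[:3,3]=s['position'];return M@manip.camera_params('wrist')['tool_from_camera']
E
python3 - <<'E'
from h import *
im=cv2.imread('pics/top0.png');d=np.load('pics/top0.npy');P=manip.camera_params('top');T=P['T']
print([pix2w(P,T,*a).round(4) for a in((185,271,.07),(431,264,.07),(302,256,.06))])
C=cloud(P,T,d)
for n,(u0,u1,v0,v1) in dict(y=(140,230,230,300),b=(395,465,225,295)).items():
    hsv=cv2.cvtColor(im,cv2.COLOR_BGR2HSV)[v0:v1,u0:u1]; c=C[v0:v1,u0:u1]; 
    z=c[...,2]; m=(z>.045)&(z<.115)
    p=c[m]; q=p.mean(0);w,s,V=np.linalg.svd(p-q); print(n,len(p),q,V[2],s,p.min(0),p.max(0))
def cr(u,v,w,h,k): return cv2.resize(im[v:v+h,u:u+w],None,fx=k,fy=k,interpolation=cv2.INTER_CUBIC)
a=cr(265,210,75,100,6);b=np.vstack([cr(150,230,70,70,4.28),cr(396,225,70,70,4.28)])
h=min(a.shape[0],b.shape[0]);cv2.imwrite('pics/c1.png',np.hstack([a[:h],b[:h]]))
E
```

```text
[array([0.4537, 0.2854, 0.07  ]), array([ 0.4731, -0.2639,  0.07  ]), array([0.4892, 0.0241, 0.06  ])]
y 735 [0.45696966 0.2887772  0.07480552] [-0.76561696 -0.30414298  0.56685776] [0.63232741 0.53978468 0.06226816] [0.42608937 0.24514525 0.04500151] [0.48274309 0.33048369 0.10449121]
b 728 [ 0.47692155 -0.26419546  0.07512391] [-0.79482912  0.21614881  0.56703295] [0.63680472 0.53241688 0.06303009] [ 0.44855554 -0.30754614  0.04532924] [ 0.50130601 -0.22021824  0.10573022]
```

View pics/c1.png

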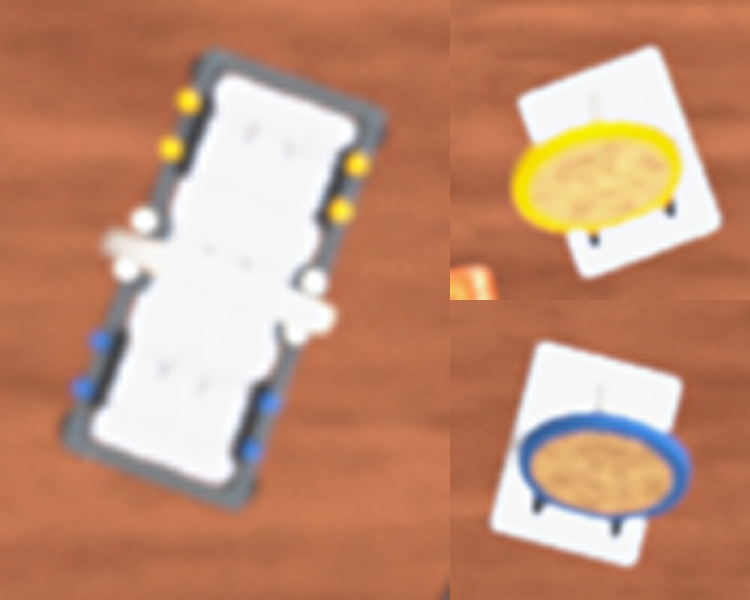

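The crop shows four yellow and four blue tine tips. Yellow: (188,101), (171,149), (358,164), (341,211). Blue: (100,341), (83,387), (270,402), (252,450). Now I'll get the rack pose and the view/grasp targets.

```bash
cat >> h.py <<'E'
from scipy.spatial.transform import Rotation as Ro
def toolR(yaw,tilt=0):
    # tool y along heading yaw (tilted), z down the slope
    e=np.array([np.cos(yaw),np.sin(yaw),0]);k=np.array([0,0,1.])
    z=-(np.sin(tilt)*e+np.cos(tilt)*k); y=np.cos(tilt)*e-np.sin(tilt)*k
    return np.column_stack([np.cross(y,z),y,z])
def delta(p,R,s=None,cmd=None):
    s=s or manip.get_state();R0=s['tcp_rot'];p0=s['position']
    dp=R0.T@(np.array(p)-p0);rv=Ro.from_matrix(R0.T@R).as_rotvec()
    print('shift',dp.round(4),'rot',rv.round(4),'dist',np.linalg.norm(dp).round(3),np.linalg.norm(rv).round(3))
def slots(tips):  # 4 yellow then 4 blue world xy
    t=np.array(tips)[:,:2];Y=t[:4].mean(0);B=t[4:].mean(0);v=Y-B
    print('yellow',Y.round(4),'blue',B.round(4),'sep',np.linalg.norm(v).round(4),'yaw',np.arctan2(v[1],v[0]).round(4));return Y,B,np.arctan2(v[1],v[0])
E
python3 - <<'E'
from h import *
P=manip.camera_params('top')
t=[(188,101),(171,149),(358,164),(341,211),(100,341),(83,387),(270,402),(252,450)]
Y,B,y=slots([pix2w(P,P['T'],(a+.5)/6-.5+265,(b+.5)/6-.5+210,.06) for a,b in t])
delta([*((Y+B)/2),.2],toolR(y))
E
```

```text
yellow [0.5353 0.0094] blue [0.4455 0.0418] sep 0.0955 yaw -0.3465
shift [ 0.4732 -0.5434  0.0313] rot [-1.100e-03 -5.000e-04 -9.015e-01] dist 0.721 0.902
```

```bash
R='[0.085,0.473,-0.543,0.031,0,0,-0.9]'; python3 steer.py '[[0.085,0.12,-0.136,0.008,0,0,-0.225],[0.085,0.12,-0.136,0.008,0,0,-0.225],[0.085,0.12,-0.136,0.008,0,0,-0.225],[0.085,0.12,-0.136,0.008,0,0,-0.225],[0.085,0.12,-0.136,0.008,0,0,-0.225],[0.085,0.236,-0.272,0.015,0,0,-0.45],[0.085,0.236,-0.272,0.015,0,0,-0.45],[0.085,0.236,-0.272,0.015,0,0,-0.45],[0.085,0.236,-0.272,0.015,0,0,-0.45],[0.085,0.236,-0.272,0.015,0,0,-0.45],[0.085,0.473,-0.543,0.031,0,0,-0.9],[0.085,0.473,-0.543,0.031,0,0,-0.9],[0.085,0.473,-0.543,0.031,0,0,-0.9],[0.085,0.473,-0.543,0.031,0,0,-0.9],[0.085,0.473,-0.543,0.031,0,0,-0.9],[0.085,0.473,-0.543,0.031,0,0,-0.9],[0.085,0.473,-0.543,0.031,0,0,-0.9],[0.085,0.473,-0.543,0.031,0,0,-0.9],[0.085,0.473,-0.543,0.031,0,0,-0.9],[0.085,0.473,-0.543,0.031,0,0,-0.9]]'
python3 - <<'E'
from h import *
s=manip.get_state();p,d=manip.camera('wrist');print(s['position'],s['tcp_rot'].round(3),s['q'].round(2),np.abs(s['joint_velocities']).max())
cv2.imwrite('pics/w1.png',p);np.savez('pics/w1.npz',d=d,T=wristT(s))
E
```

```text
time: 1.77
position: [0.4917, 0.0307, 0.2002]
tcp_rot: [[0.335, 0.942, 0.001], [0.942, -0.335, 0.002], [0.002, -0.0, -1.0]]
force: [-1.3, -0.3, 0.1]
finger_gap: 0.0848
grip_force: 0.0
[0.49174285 0.03070502 0.20021029] [[ 0.335  0.942  0.001]
 [ 0.942 -0.335  0.002]
 [ 0.002 -0.    -1.   ]] [ 0.29  0.2  -0.54  2.01  0.12  0.96 -0.65] 0.10563168091126852
```

View pics/w1.png

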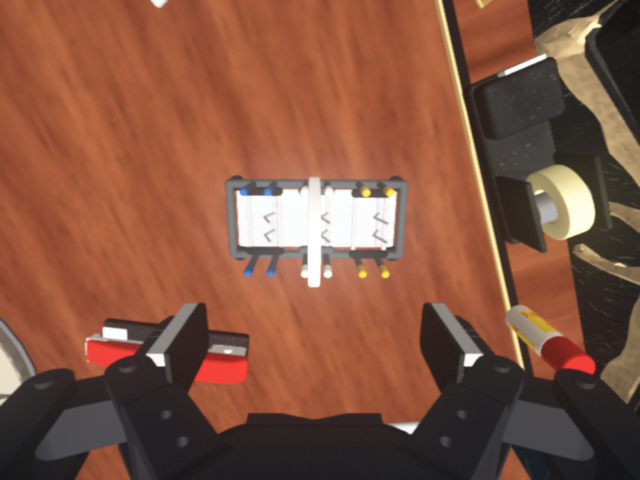

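The wrist view shows the rack with all its tips: blue around (245,191), (268,191), (248,271), (271,271) and yellow around (365,191), (389,191), (362,272), (385,272). I'll refine these with colour centroids.

Run:
```python
from h import *
im=cv2.imread('pics/w1.png');w=np.load('pics/w1.npz');T=w['T'];P=manip.camera_params('wrist')
hsv=cv2.cvtColor(im,cv2.COLOR_BGR2HSV).astype(int)
def cent(u,v,c):
    r=7;h=hsv[v-r:v+r+1,u-r:u+r+1];H,S,V=h[...,0],h[...,1],h[...,2]
    m=((H>100)&(H<130)&(S>130)&(V>60)) if c=='b' else ((H>18)&(H<35)&(S>150)&(V>120))
    b,a=np.nonzero(m);return u-r+a.mean(),v-r+b.mean(),m.sum()
G=[(365,191,'y'),(389,191,'y'),(362,271,'y'),(385,271,'y'),(245,191,'b'),(268,191,'b'),(248,271,'b'),(271,271,'b')]
c=[cent(*g) for g in G]
for x in c: print(np.round(x,1),end=' ')
t=[pix2w(P,T,a,b,.059) for a,b,_ in c]
Y,B,y=slots(t)
R=np.array([[np.cos(y),-np.sin(y)],[np.sin(y),np.cos(y)]])
print(((np.array(t)[:,:2]-(Y+B)/2)@R).round(4))
# white coaster from depth
C=cloud(P,T,w['d']);p=C[165:295,300:330].reshape(-1,3);p=p[p[:,2]>.08];print('white',p.mean(0),p.max(0))
cv2.imwrite('pics/w1c.png',cv2.resize(im[165:295,220:420],None,fx=4,fy=4,interpolation=cv2.INTER_CUBIC))
```

```text
[365.7 191.9  50. ] [389.  191.3  50. ] [362.1 272.6  59. ] [384.2 271.8  68. ] [243.3 192.   26. ] [267.3 192.3  19. ] [247.1 273.4  17. ] [270.1 273.6  15. ] yellow [0.5373 0.0103] blue [0.4462 0.0418] sep 0.0964 yaw -0.3334
[[ 0.0394  0.0338]
 [ 0.0578  0.0341]
 [ 0.0385 -0.0342]
 [ 0.0571 -0.0337]
 [-0.0572  0.0346]
 [-0.0383  0.0341]
 [-0.0583 -0.0342]
 [-0.039  -0.0345]]
white [0.49178193 0.03287124 0.09613144] [0.51606157 0.0995599  0.34474288]
```

View pics/w1c.png

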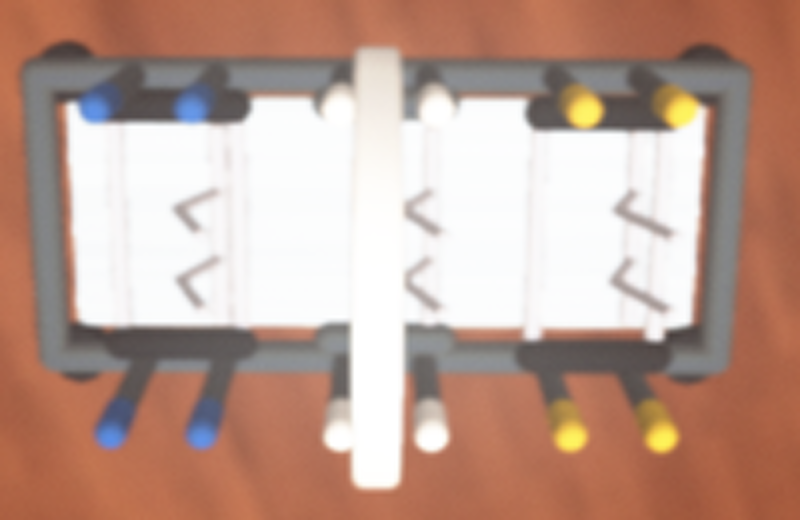

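The crop confirms the tips, with the slots clear, so the rack pose is good. Next comes the yellow pre-grasp pose.

```bash
cat >> h.py <<'E'
BL=np.array([.4460,.0417]);YE=np.array([.5366,.0101]);RY=-.336
TI=np.radians(32)
def gtcp(c,yaw,g):
    R=toolR(yaw,TI);return np.array(c)-R[:,2]*(g-manip.grasp_offset),R
E
python3 - <<'E'
from h import *
P=manip.camera_params('top')
for n,u,v,yaw in(('y',184.1,272.1,.378),('b',432.2,263.8,-.265)):
    R=toolR(yaw,TI);c=pix2w(P,P['T'],u,v,.0644)+R[:,1]*.0045;print(n,c)
    if n=='y': delta(*gtcp(c,yaw,.107))
E
```

```text
y [0.45477313 0.29013081 0.06201536]
shift [ 0.2656 -0.0871  0.0634] rot [ 0.5333 -0.2027 -0.7018] dist 0.287 0.904
b [ 0.47726823 -0.26863093  0.06201536]
```

```bash
python3 steer.py '[[0.06,0.266,-0.087,0.063,0.533,-0.203,-0.702],[0.06,0.266,-0.087,0.063,0.533,-0.203,-0.702],[0.06,0.266,-0.087,0.063,0.533,-0.203,-0.702],[0.06,0.266,-0.087,0.063,0.533,-0.203,-0.702],[0.06,0.266,-0.087,0.063,0.533,-0.203,-0.702],[0.06,0.266,-0.087,0.063,0.533,-0.203,-0.702],[0.06,0.266,-0.087,0.063,0.533,-0.203,-0.702],[0.06,0.266,-0.087,0.063,0.533,-0.203,-0.702],[0.06,0.266,-0.087,0.063,0.533,-0.203,-0.702],[0.06,0.266,-0.087,0.063,0.533,-0.203,-0.702],[0.06,0.266,-0.087,0.063,0.533,-0.203,-0.702],[0.06,0.266,-0.087,0.063,0.533,-0.203,-0.702]]'
python3 - <<'E'
from h import *
s=manip.get_state();p,d=manip.camera('wrist');print(s['q'].round(2),np.abs(s['joint_velocities']).max())
cv2.imwrite('pics/w2.png',p);T=wristT(s);np.savez('pics/w2.npz',d=d,T=T)
P=manip.camera_params('wrist');C=cloud(P,T,d)
E
```

```text
time: 2.82
position: [0.5002, 0.303, 0.1384]
tcp_rot: [[-0.363, 0.792, -0.491], [0.932, 0.306, -0.194], [-0.003, -0.528, -0.849]]
force: [0.5, -0.1, -1.2]
finger_gap: 0.0597
grip_force: 0.0
[-0.17  0.79 -0.68  1.45  0.24  1.56 -0.51] 0.004967322499991635
```

View pics/w2.png

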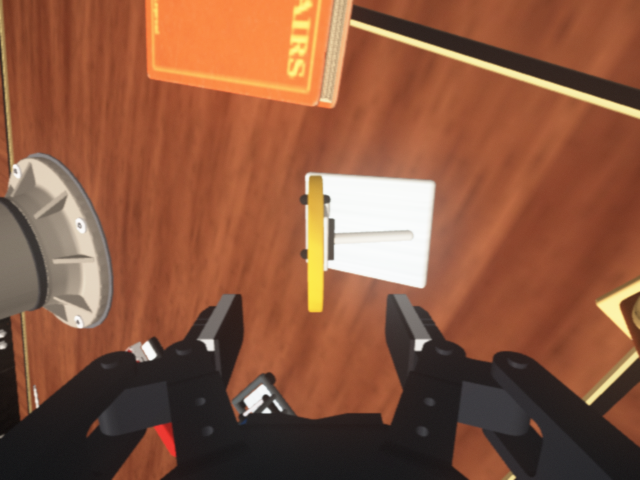

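The disc sits edge-on at u≈315, v 177–311, nearly centred between the fingers. I'll measure it in tool coordinates.

```bash
cat >> h.py <<'E'
def disc(npz,png,lo,hi,box):
    im=cv2.imread(png);w=np.load(npz);P=manip.camera_params('wrist');Q=P['tool_from_camera']
    hsv=cv2.cvtColor(im,cv2.COLOR_BGR2HSV);m=cv2.inRange(hsv,lo,hi)>0
    k=np.zeros_like(m);u0,u1,v0,v1=box;k[v0:v1,u0:u1]=1;m&=k
    C=cloud(P,Q,w['d']);m&=(w['d']>.05)
    rows=[(v,np.nonzero(m[v])[0]) for v in range(v0,v1)];rows=[(v,r.min(),r.max(),C[v,int(r.mean())]) for v,r in rows if len(r)>3]
    a=np.array([[v,l,h] for v,l,h,_ in rows]);p=np.array([q for *_,q in rows])
    # recompute y from strip centre at that depth
    mid=(a[:,1]+a[:,2])/2;dep=np.array([w['d'][int(v),int(x)] for v,x in zip(a[:,0],mid)])
    cam=np.column_stack([(mid-P['cx'])/P['fx']*dep,(a[:,0]-P['cy'])/P['fy']*dep,dep]);t=cam@Q[:3,:3].T+Q[:3,3]
    print('rows',a[0],a[-1],'width',(a[:,2]-a[:,1]).mean())
    A=np.column_stack([np.ones(len(t)),t[:,0],t[:,2]]);s=np.linalg.lstsq(A,t[:,1],rcond=None)[0]
    # circle in x,z radius .045
    from scipy.optimize import least_squares
    f=least_squares(lambda q:np.hypot(t[:,0]-q[0],t[:,2]-q[1])-.045,[t[:,0].mean(),t[:,2].min()+.045],loss='soft_l1',f_scale=.001)
    print('y=a+bx+cz',s.round(4),'centre x,z',f.x.round(4),'res',np.abs(f.fun).mean().round(4),'y mean',t[:,1].mean().round(4))
E
python3 - <<'E'
from h import *
disc('pics/w2.npz','pics/w2.png',(18,130,90),(36,255,255),(285,345,165,325))
E
```

```text
rows [176 311 319] [311 309 321] width 13.867647058823529
y=a+bx+cz [ 0.0002  0.0016 -0.0002] centre x,z [0.003  0.0881] res 0.0004 y mean 0.0002
```

```bash
python3 steer.py '[[0.045,0.003,0,0.03,0,0,0],[0.045,0.003,0,0.055,0,0,0],[0.04,0.003,0,0.07,0,0,0],[0.04,0.003,0,0.08,0,0,0],[0.04,0.003,0,0.08,0,0,0],[0,0.003,0,0.08,0,0,0],[0,0.003,0,0.08,0,0,0],[0,0.003,0,0.08,0,0,0],[0,0.003,0,0.08,0,0,0],[0,0.003,0,0.08,0,0,0],[0,0.003,0,0.08,0,0,0]]' 80
```

```text
time: 3.78
position: [0.4599, 0.2923, 0.0705]
tcp_rot: [[-0.365, 0.791, -0.491], [0.931, 0.309, -0.194], [-0.002, -0.528, -0.849]]
force: [3.5, 0.4, 7.4]
finger_gap: 0.0077
grip_force: 78.3
```

```bash
python3 steer.py '[[0,0,0,-0.03,0,0,0],[0,0,0,-0.07,0,0,0],[0,0,0,-0.1,0,0,0],[0,0,0,-0.13,0,0,0]]'
python3 - <<'E'
from h import *
s=manip.get_state();print(s['force'],s['q'].round(2))
delta([YE[0],YE[1],.175],toolR(RY))
E
```

```text
time: 4.12
position: [0.524, 0.3176, 0.1818]
tcp_rot: [[-0.365, 0.791, -0.492], [0.931, 0.309, -0.194], [-0.001, -0.529, -0.849]]
force: [1.1, -0.4, -1.9]
finger_gap: 0.0079
grip_force: 78.3
[ 1.06410947 -0.41643744 -1.91618012] [-0.19  0.79 -0.68  1.35  0.23  1.67 -0.5 ]
shift [-0.2909 -0.0814  0.0592] rot [-0.5328  0.1987  0.6902] dist 0.308 0.894
```

```bash
python3 steer.py '[[0,-0.291,-0.081,0.059,-0.533,0.199,0.69],[0,-0.291,-0.081,0.059,-0.533,0.199,0.69],[0,-0.291,-0.081,0.059,-0.533,0.199,0.69],[0,-0.291,-0.081,0.059,-0.533,0.199,0.69],[0,-0.291,-0.081,0.059,-0.533,0.199,0.69],[0,-0.291,-0.081,0.059,-0.533,0.199,0.69],[0,-0.291,-0.081,0.059,-0.533,0.199,0.69],[0,-0.291,-0.081,0.059,-0.533,0.199,0.69],[0,-0.291,-0.081,0.059,-0.533,0.199,0.69],[0,-0.291,-0.081,0.059,-0.533,0.199,0.69],[0,-0.291,-0.081,0.059,-0.533,0.199,0.69],[0,-0.291,-0.081,0.059,-0.533,0.199,0.69]]'
python3 - <<'E'
from h import *
s=manip.get_state();print(s['force'],s['q'].round(2))
delta([YE[0],YE[1],.125],toolR(RY))
E
```

```text
time: 5.12
position: [0.5364, 0.0113, 0.1732]
tcp_rot: [[0.327, 0.945, -0.001], [0.945, -0.327, 0.0], [-0.0, -0.001, -1.0]]
force: [-0.2, 1.0, -0.9]
finger_gap: 0.0082
grip_force: 78.4
[-0.15581249  0.98551436 -0.92092732] [ 0.31  0.31 -0.54  1.95  0.19  0.93 -0.65]
shift [-0.001   0.0006  0.0482] rot [-0.001   0.0001  0.0028] dist 0.048 0.003
```

```bash
python3 steer.py '[[0,-0.001,0,0.035,0,0,0],[0,-0.001,0,0.053,0,0,0],[0,-0.001,0,0.053,0,0,0],[0,-0.001,0,0.053,0,0,0]]'
python3 - <<'E'
from h import *
s=manip.get_state();p,d=manip.camera('wrist');T=wristT(s);np.savez('pics/w3.npz',d=d,T=T);cv2.imwrite('pics/w3.png',p)
P=manip.camera_params('wrist')
for n,q in(('slotY',[*YE,.06]),('slotB',[*BL,.06])):
    c=np.linalg.inv(T)@np.array([*q,1]);print(n,c[0]/c[2]*P['fx']+P['cx'],c[1]/c[2]*P['fy']+P['cy'])
cv2.imwrite('pics/w3c.png',cv2.resize(p[150:400,160:480],None,fx=2.5,fy=2.4,interpolation=cv2.INTER_CUBIC))
E
```

```text
time: 5.45
position: [0.5354, 0.01, 0.1197]
tcp_rot: [[0.327, 0.945, -0.003], [0.945, -0.327, 0.0], [-0.001, -0.003, -1.0]]
force: [1.1, 0.2, -0.2]
finger_gap: 0.0076
grip_force: 78.3
slotY 316.27538980600707 261.3007935994171
slotB 155.38987902155216 260.85593480492423
```

View pics/w3c.png

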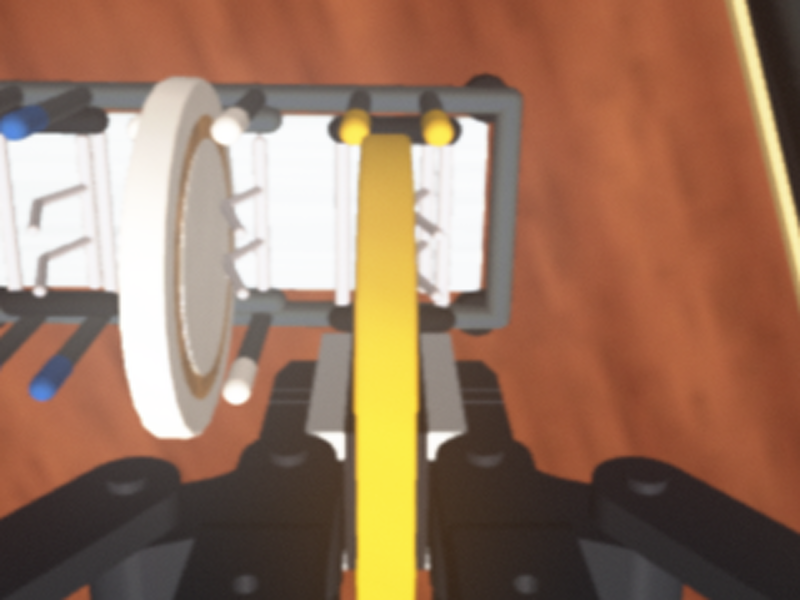

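Relative to the two far yellow tips (midpoint at crop x≈396), the disc (387) sits about 2 mm to −x. I'll correct by +1.4 mm and descend to just above the earliest contact.

```bash
python3 steer.py '[[0,0.001,0.0014,0,0,0,0.006],[0,0.001,0.0014,0.015,0,0,0.006],[0,0.001,0.0014,0.025,0,0,0.006],[0,0.001,0.0014,0.033,0,0,0.006],[0,0.001,0.0014,0.036,0,0,0.006],[0,0.001,0.0014,0.036,0,0,0.006]]'; python3 steer.py '[[0,0,0,0.001,0,0,0],[0,0,0,0.002,0,0,0],[0,0,0,0.002,0,0,0]]';python3 steer.py '[[0,0,0,0.001,0,0,0],[0,0,0,0.002,0,0,0],[0,0,0,0.002,0,0,0]]'
```

```text
time: 6.0
position: [0.5365, 0.0093, 0.0834]
tcp_rot: [[0.335, 0.942, -0.003], [0.942, -0.335, -0.0], [-0.001, -0.003, -1.0]]
force: [-4.6, 0.7, -0.9]
finger_gap: 0.008
grip_force: 78.5
time: 6.25
position: [0.5372, 0.0093, 0.0823]
tcp_rot: [[0.335, 0.942, -0.001], [0.942, -0.335, -0.0], [-0.001, -0.001, -1.0]]
force: [-4.3, 0.3, -2.2]
finger_gap: 0.0078
grip_force: 78.3
time: 6.5
position: [0.5372, 0.0092, 0.0801]
tcp_rot: [[0.335, 0.942, -0.001], [0.942, -0.335, -0.0], [-0.001, -0.001, -1.0]]
force: [-5.5, 1.6, -1.2]
finger_gap: 0.008
grip_force: 78.4
```

```bash
for i in 1 2; do python3 steer.py '[[0,0,0,0.001,0,0,0],[0,0,0,0.002,0,0,0],[0,0,0,0.002,0,0,0]]' | grep -E 'pos|force'; done
```

```text
position: [0.5372, 0.0092, 0.0779]
force: [-5.3, 2.2, -1.6]
grip_force: 78.4
position: [0.5374, 0.0094, 0.076]
force: [-4.0, 1.4, -0.3]
grip_force: 78.6
```

```bash
python3 steer.py '[[0,0,0,0.001,0,0,0],[0,0,0,0.002,0,0,0],[0,0,0,0.002,0,0,0]]' | grep -E 'pos|force'
```

```text
position: [0.5375, 0.0094, 0.0742]
force: [-3.9, 2.3, 1.7]
grip_force: 79.1
```

```bash
python3 steer.py '[[0,0,0,0.001,0,0,0],[0,0,0,0.002,0,0,0],[0,0,0,0.002,0,0,0]]' | grep -E 'pos|force'
```

```text
position: [0.5378, 0.0095, 0.0725]
force: [-5.2, 2.9, 5.6]
grip_force: 79.6
```

```bash
python3 steer.py '[[0,0,0,0.001,0,0,0],[0,0,0,0.0015,0,0,0],[0,0,0,0.0015,0,0,0]]' | grep -E 'pos|force'
```

```text
position: [0.5383, 0.0098, 0.0716]
force: [-5.6, 3.7, 14.4]
grip_force: 81.1
```

```bash
python3 steer.py '[[0,0,0,0.0004,0,0,0],[0,0,0,0.0008,0,0,0],[0,0,0,0.0008,0,0,0]]' | grep -E 'pos|force'
```

```text
position: [0.5385, 0.01, 0.0713]
force: [-8.1, 4.6, 22.7]
grip_force: 82.2
```

Force rises steeply after about 4 mm of soft travel from first contact (TCP z≈0.0755), so the yellow coaster is home. Release and retreat.

```bash
python3 steer.py '[[0.028,0,0,0,0,0,0],[0.028,0,0,0,0,0,0],[0.028,0,0,0,0,0,0],[0.028,0,0,0,0,0,0]]' && python3 steer.py '[[0.028,0,0,-0.03,0,0,0],[0.028,0,0,-0.07,0,0,0],[0.028,0,0,-0.1,0,0,0],[0.028,0,0,-0.12,0,0,0],[0.028,0,0,-0.12,0,0,0]]'
python3 - <<'E'
from h import *
s=manip.get_state();p,d=manip.camera('wrist');T=wristT(s);np.savez('pics/w4.npz',d=d,T=T)
P=manip.camera_params('wrist');C=cloud(P,T,d)
hsv=cv2.cvtColor(p,cv2.COLOR_BGR2HSV);m=(cv2.inRange(hsv,(18,130,80),(36,255,255))>0)&(C[...,2]>.075)&(C[...,2]<.13)
q=C[m];b=np.r_[q[:,:2].T];print(len(q),q.mean(0),q[:,2].max(),np.percentile(q[:,2],99))
x=np.array([np.cos(-.34),np.sin(-.34)]);y=np.array([-x[1],x[0]]);r=(q[:,:2]-YE);print('x',(r@x).mean(),'y',(r@y).min(),(r@y).max())
w=C[(C[...,2]>.085)&(C[...,2]<.13)&(hsv[...,1]<60)];print('white',w.mean(0),np.percentile(w[:,2],99))
cv2.imwrite('pics/w4.png',p)
print(delta(*gtcp([.4773,-.2686,.062],-.265,.107)))
E
```

```text
time: 8.33
position: [0.5378, 0.009, 0.0699]
tcp_rot: [[0.335, 0.942, -0.0], [0.942, -0.335, -0.001], [-0.0, 0.0, -1.0]]
force: [-0.1, 0.5, -0.1]
finger_gap: 0.0283
grip_force: 0.0
time: 8.75
position: [0.5397, 0.0094, 0.1941]
tcp_rot: [[0.335, 0.942, 0.006], [0.942, -0.335, -0.001], [0.001, 0.006, -1.0]]
force: [0.5, 0.5, -0.6]
finger_gap: 0.0278
grip_force: 0.0
1480 [0.54156965 0.01731221 0.10150042] 0.11127938990488573 0.11039429689365678
x 0.0022799789962448377 y -0.04123022351937794 0.04407410245653796
white [0.50542822 0.02695054 0.09328628] 0.09938641808037253
shift [-0.2787  0.0817  0.0552] rot [ 0.5618 -0.0217 -0.075 ] dist 0.296 0.567
None
```

View pics/w4.png

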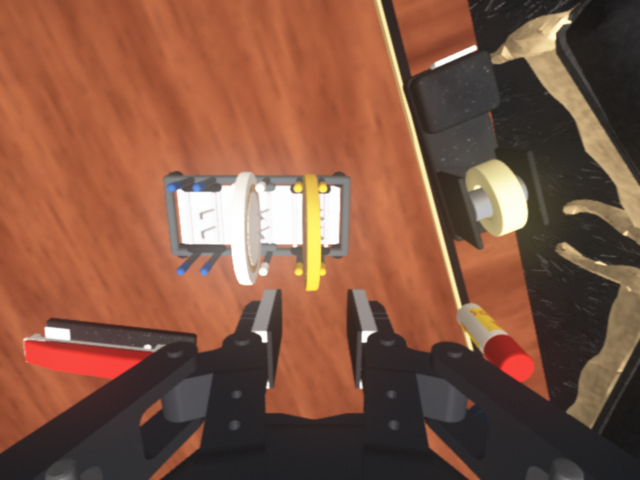

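The yellow coaster stands upright between its yellow tips ((313,175)–(313,290) in the image) and the white one is unchanged. Now the blue pre-grasp.

```bash
python3 steer.py '[[0.06,-0.279,0.082,0.055,0.562,-0.022,-0.075],[0.06,-0.279,0.082,0.055,0.562,-0.022,-0.075],[0.06,-0.279,0.082,0.055,0.562,-0.022,-0.075],[0.06,-0.279,0.082,0.055,0.562,-0.022,-0.075],[0.06,-0.279,0.082,0.055,0.562,-0.022,-0.075],[0.06,-0.279,0.082,0.055,0.562,-0.022,-0.075],[0.06,-0.279,0.082,0.055,0.562,-0.022,-0.075],[0.06,-0.279,0.082,0.055,0.562,-0.022,-0.075],[0.06,-0.279,0.082,0.055,0.562,-0.022,-0.075],[0.06,-0.279,0.082,0.055,0.562,-0.022,-0.075],[0.06,-0.279,0.082,0.055,0.562,-0.022,-0.075]]'
python3 - <<'E'
from h import *
s=manip.get_state();p,d=manip.camera('wrist');print(s['q'].round(2),np.abs(s['joint_velocities']).max())
cv2.imwrite('pics/w5.png',p);np.savez('pics/w5.npz',d=d,T=wristT(s))
disc('pics/w5.npz','pics/w5.png',(100,120,50),(130,255,255),(285,345,150,335))
delta(*gtcp([.4773,-.2686,.062],-.265,.107))
E
```

```text
time: 9.72
position: [0.5213, -0.2799, 0.1344]
tcp_rot: [[0.26, 0.816, -0.516], [0.966, -0.22, 0.139], [-0.0, -0.534, -0.845]]
force: [0.6, 0.9, 0.0]
finger_gap: 0.0601
grip_force: 0.0
[ 0.59  0.74 -0.38  1.45  0.24  1.57 -0.1 ] 0.01142367846425635
rows [202 305 309] [313 306 316] width 12.092592592592593
y=a+bx+cz [-0.0022 -0.0184 -0.0196] centre x,z [0.0116 0.0008] res 0.0066 y mean -0.0032
shift [-0.0008 -0.0001 -0.0025] rot [-0.0047  0.0016  0.0018] dist 0.003 0.005
```

View pics/w5.png

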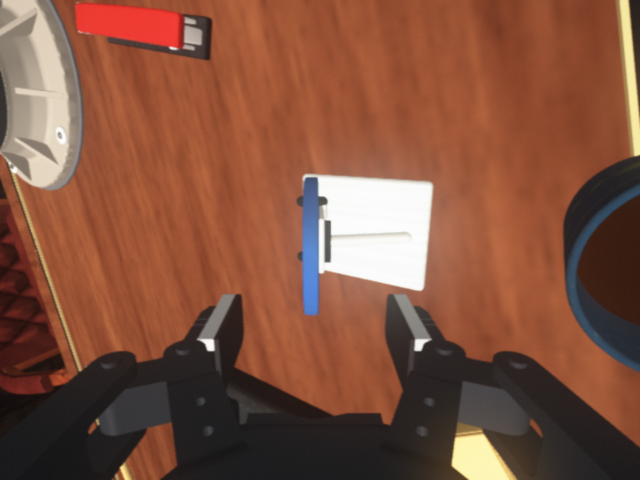

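The blue disc is edge-on at u≈311, v 178–313. That's about 2.4 mm to −y and 2 mm to +x of the grip axis, with its centre 87 mm ahead.

```bash
python3 steer.py '[[0.045,0.002,-0.0024,0.03,0,0,0],[0.045,0.002,-0.0024,0.055,0,0,0],[0.04,0.002,-0.0024,0.07,0,0,0],[0.04,0.002,-0.0024,0.079,0,0,0],[0.04,0.002,-0.0024,0.079,0,0,0],[0,0.002,-0.0024,0.079,0,0,0],[0,0.002,-0.0024,0.079,0,0,0],[0,0.002,-0.0024,0.079,0,0,0],[0,0.002,-0.0024,0.079,0,0,0],[0,0.002,-0.0024,0.079,0,0,0],[0,0.002,-0.0024,0.079,0,0,0]]' 80 && python3 steer.py '[[0,0,0,-0.03,0,0,0],[0,0,0,-0.07,0,0,0],[0,0,0,-0.1,0,0,0],[0,0,0,-0.13,0,0,0]]'
python3 - <<'E'
from h import *
delta([BL[0],BL[1],.175],toolR(-.340))
E
```

```text
time: 10.68
position: [0.4802, -0.2678, 0.0703]
tcp_rot: [[0.261, 0.817, -0.513], [0.965, -0.222, 0.138], [-0.001, -0.532, -0.847]]
force: [4.9, -0.9, 6.4]
finger_gap: 0.0077
grip_force: 78.3
time: 11.02
position: [0.547, -0.2859, 0.1813]
tcp_rot: [[0.261, 0.817, -0.515], [0.965, -0.222, 0.139], [-0.001, -0.533, -0.846]]
force: [0.6, -0.0, -2.1]
finger_gap: 0.008
grip_force: 78.4
shift [ 0.2899 -0.1518  0.1026] rot [-0.5617  0.0222  0.0732] dist 0.343 0.567
```

```bash
python3 steer.py '[[0,0.29,-0.152,0.103,-0.562,0.022,0.073],[0,0.29,-0.152,0.103,-0.562,0.022,0.073],[0,0.29,-0.152,0.103,-0.562,0.022,0.073],[0,0.29,-0.152,0.103,-0.562,0.022,0.073],[0,0.29,-0.152,0.103,-0.562,0.022,0.073],[0,0.29,-0.152,0.103,-0.562,0.022,0.073],[0,0.29,-0.152,0.103,-0.562,0.022,0.073],[0,0.29,-0.152,0.103,-0.562,0.022,0.073],[0,0.29,-0.152,0.103,-0.562,0.022,0.073],[0,0.29,-0.152,0.103,-0.562,0.022,0.073],[0,0.29,-0.152,0.103,-0.562,0.022,0.073],[0,0.29,-0.152,0.103,-0.562,0.022,0.073]]'
python3 - <<'E'
from h import *
delta([BL[0],BL[1],.120],toolR(-.340))
E
```

```text
time: 12.02
position: [0.4449, 0.0417, 0.1733]
tcp_rot: [[0.333, 0.943, -0.0], [0.943, -0.333, -0.0], [-0.0, -0.0, -1.0]]
force: [-0.0, 0.1, -2.2]
finger_gap: 0.0078
grip_force: 78.6
shift [0.0004 0.001  0.0533] rot [-0.0002  0.0004  0.0002] dist 0.053 0.001
```

```bash
python3 steer.py '[[0,0.0004,0.001,0.035,0,0,0],[0,0.0004,0.001,0.053,0,0,0],[0,0.0004,0.001,0.053,0,0,0],[0,0.0004,0.001,0.053,0,0,0]]'
python3 - <<'E'
from h import *
p,d=manip.camera('wrist');cv2.imwrite('pics/w6c.png',cv2.resize(p[150:350,200:440],None,fx=3,fy=3,interpolation=cv2.INTER_CUBIC))
E
```

```text
time: 12.35
position: [0.4455, 0.0415, 0.1198]
tcp_rot: [[0.334, 0.942, -0.003], [0.942, -0.334, 0.0], [-0.001, -0.003, -1.0]]
force: [0.5, 0.5, -0.3]
finger_gap: 0.0079
grip_force: 78.5
```

View pics/w6c.png

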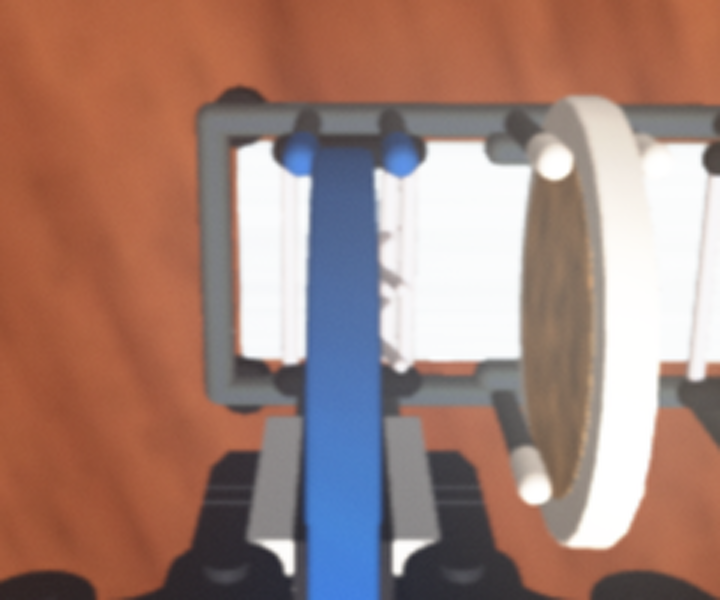

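The blue tips at crop x 298 and 402 have their midpoint at 350, and the disc's far edge is at about 344, i.e. 1.2 mm to −x. I'll shift by +0.5 mm and descend.

```bash
python3 steer.py '[[0,0.0005,0.0005,0,0,0,0],[0,0.0005,0.0005,0.015,0,0,0],[0,0.0005,0.0005,0.025,0,0,0],[0,0.0005,0.0005,0.033,0,0,0],[0,0.0005,0.0005,0.036,0,0,0],[0,0.0005,0.0005,0.036,0,0,0]]'; python3 steer.py '[[0,0,0,0.001,0,0,0],[0,0,0,0.002,0,0,0],[0,0,0,0.002,0,0,0]]'|grep -E 'pos|force';python3 steer.py '[[0,0,0,0.001,0,0,0],[0,0,0,0.002,0,0,0],[0,0,0,0.002,0,0,0]]'|grep -E 'pos|force'
```

```text
time: 12.9
position: [0.4455, 0.0425, 0.0835]
tcp_rot: [[0.333, 0.943, -0.003], [0.943, -0.333, -0.0], [-0.001, -0.003, -1.0]]
force: [-4.0, 1.3, -3.4]
finger_gap: 0.0082
grip_force: 78.6
position: [0.4463, 0.0425, 0.0822]
force: [-3.9, 2.5, -3.8]
grip_force: 78.2
position: [0.4463, 0.0425, 0.08]
force: [-2.8, 2.7, -4.3]
grip_force: 78.4
```

```bash
python3 steer.py '[[0,0,0,0.001,0,0,0],[0,0,0,0.002,0,0,0],[0,0,0,0.002,0,0,0]]'|grep -E 'pos|force'
```

```text
position: [0.4462, 0.0425, 0.0779]
force: [-4.0, 1.8, -4.0]
grip_force: 78.5
```

```bash
python3 steer.py '[[0,0,0,0.001,0,0,0],[0,0,0,0.002,0,0,0],[0,0,0,0.002,0,0,0]]'|grep -E 'pos|force'
```

```text
position: [0.4462, 0.0425, 0.0759]
force: [-4.9, 1.9, -3.8]
grip_force: 78.5
```

```bash
python3 steer.py '[[0,0,0,0.001,0,0,0],[0,0,0,0.002,0,0,0],[0,0,0,0.002,0,0,0]]'|grep -E 'pos|force'
```

```text
position: [0.4462, 0.0425, 0.0739]
force: [-3.5, 1.6, -3.6]
grip_force: 78.6
```

```bash
python3 steer.py '[[0,0,0,0.001,0,0,0],[0,0,0,0.002,0,0,0],[0,0,0,0.002,0,0,0]]'|grep -E 'pos|force'
```

```text
position: [0.4462, 0.0425, 0.0719]
force: [-3.1, 2.3, -3.4]
grip_force: 78.6
```

```bash
python3 steer.py '[[0,0,0,0.001,0,0,0],[0,0,0,0.0015,0,0,0],[0,0,0,0.0015,0,0,0]]'|grep -E 'pos|force'
```

```text
position: [0.4463, 0.0425, 0.0705]
force: [-4.1, 1.2, -2.7]
grip_force: 78.8
```

```bash
python3 steer.py '[[0,0,0,0.001,0,0,0],[0,0,0,0.0015,0,0,0],[0,0,0,0.0015,0,0,0]]'|grep -E 'pos|force'
```

```text
position: [0.4463, 0.0425, 0.069]
force: [-4.4, 2.3, -3.1]
grip_force: 78.8
```

```bash
python3 steer.py '[[0,0,0,0.001,0,0,0],[0,0,0,0.0015,0,0,0],[0,0,0,0.0015,0,0,0]]'|grep -E 'pos|force'
```

```text
position: [0.4463, 0.0425, 0.0675]
force: [-4.3, 2.5, -3.0]
grip_force: 78.8
```

```bash
python3 steer.py '[[0,0,0,0.0005,0,0,0],[0,0,0,0.001,0,0,0],[0,0,0,0.001,0,0,0]]'|grep -E 'pos|force'
```

```text
position: [0.4463, 0.0425, 0.0665]
force: [-4.1, 1.6, -1.6]
grip_force: 78.8
```

```bash
python3 steer.py '[[0,0,0,0.001,0,0,0],[0,0,0,0.0015,0,0,0],[0,0,0,0.0015,0,0,0]]'|grep -E 'pos|force'
```

```text
position: [0.4463, 0.0425, 0.065]
force: [-4.1, 1.4, 0.1]
grip_force: 79.1
```

```bash
python3 steer.py '[[0,0,0,0.001,0,0,0],[0,0,0,0.0015,0,0,0],[0,0,0,0.0015,0,0,0]]'|grep -E 'pos|force'
```

```text
position: [0.4464, 0.0425, 0.0636]
force: [-4.0, 1.2, 2.2]
grip_force: 79.5
```

```bash
python3 steer.py '[[0,0,0,0.0005,0,0,0],[0,0,0,0.001,0,0,0],[0,0,0,0.001,0,0,0]]'|grep -E 'pos|force'
```

```text
position: [0.4464, 0.0425, 0.0627]
force: [-6.0, 0.5, 7.0]
grip_force: 80.2
```

```bash
python3 steer.py '[[0,0,0,0.0004,0,0,0],[0,0,0,0.0007,0,0,0],[0,0,0,0.0007,0,0,0]]'|grep -E 'pos|force'
```

```text
position: [0.4467, 0.0425, 0.0624]
force: [-7.8, -0.4, 18.7]
grip_force: 81.8
```

```bash
python3 steer.py '[[0,0,0,0.0003,0,0,0],[0,0,0,0.0005,0,0,0],[0,0,0,0.0005,0,0,0]]'|grep -E 'pos|force'
```

```text
position: [0.4468, 0.0426, 0.0622]
force: [-10.0, -0.4, 28.0]
grip_force: 83.1
```

The push has turned hard, so the blue coaster is home. Release, retreat and check.

```bash
python3 steer.py '[[0.028,0,0,0,0,0,0],[0.028,0,0,0,0,0,0],[0.028,0,0,0,0,0,0],[0.028,0,0,0,0,0,0]]' && python3 steer.py '[[0.028,0,0,-0.03,0,0,0],[0.028,0,0,-0.07,0,0,0],[0.028,0,0,-0.1,0,0,0],[0.028,0,0,-0.14,0,0,0],[0.028,0,0,-0.14,0,0,0],[0.028,0,0,-0.14,0,0,0]]'
python3 - <<'E'
from h import *
s=manip.get_state();p,d=manip.camera('wrist');T=wristT(s)
P=manip.camera_params('wrist');C=cloud(P,T,d);hsv=cv2.cvtColor(p,cv2.COLOR_BGR2HSV)
x=np.array([np.cos(-.34),np.sin(-.34)]);y=np.array([-x[1],x[0]])
for n,lo,hi,c in(('y',(18,130,80),(36,255,255),YE),('b',(100,120,50),(130,255,255),BL)):
    m=(cv2.inRange(hsv,lo,hi)>0)&(C[...,2]>.072)&(C[...,2]<.13);q=C[m];r=q[:,:2]-c
    r=r[np.abs(r@x)<.03]
    print(n,len(q),'top',np.percentile(q[:,2],99),'x',np.median(r@x),'y',(r@y).min(),(r@y).max())
cv2.imwrite('pics/w7.png',cv2.resize(p[120:360,160:480],None,fx=2.5,fy=2.5))
E
```

```text
time: 16.98
position: [0.4467, 0.0425, 0.0614]
tcp_rot: [[0.333, 0.943, -0.0], [0.943, -0.333, 0.0], [0.0, -0.0, -1.0]]
force: [-1.5, -0.6, 0.1]
finger_gap: 0.028
grip_force: 0.0
time: 17.48
position: [0.4477, 0.0424, 0.2033]
tcp_rot: [[0.334, 0.943, 0.004], [0.943, -0.334, -0.001], [0.001, 0.004, -1.0]]
force: [-0.1, -0.1, -0.5]
finger_gap: 0.0278
grip_force: 0.0
y 1978 top 0.11018989039229188 x -0.00013208299871413548 y -0.04187016605989548 0.04461130834902907
b 897 top 0.10161250072068155 x -0.0011241733112564336 y -0.03527163402705371 0.03866620529609044
```

View pics/w7.png

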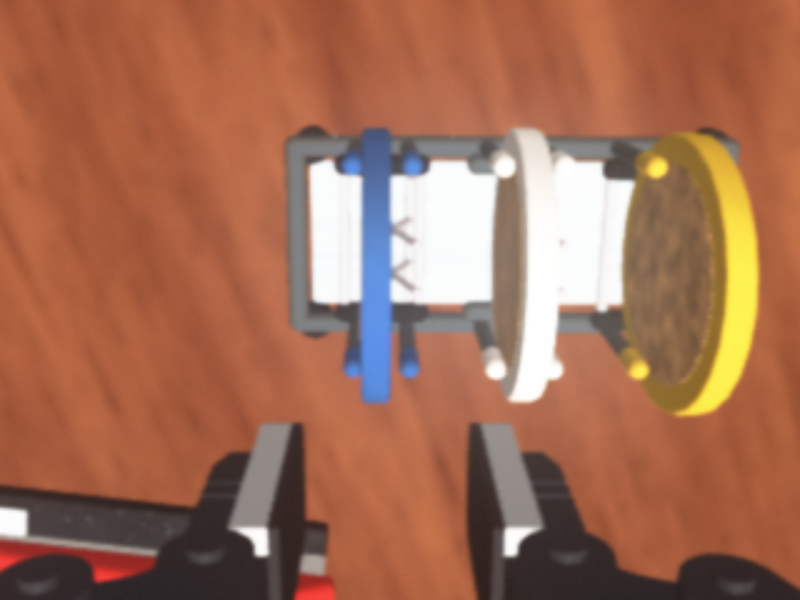

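Blue (crop x≈376) and yellow (x≈735) both stand upright in their own slots, the white coaster is in place, and the gripper is clear.

```bash
python3 -c "
from workcell import manip
print(manip.close_job())"
```

```text
the job is handed in; nothing more can be done
None
```

I pressed the blue and yellow coasters into their own slots until the push turned hard, released them, and handed the job in at about 17.5 s; both stood upright with the white one in place, and no verdict was returned.

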